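Snap down the clips of a storage box and slide its tray home

ROBOT

A 6-joint arm with a two-finger parallel gripper is mounted at the origin on the work surface. World frame = base frame: x ahead of the robot, y to its left, z up, the work surface at z = 0. Lengths are in m, angles in rad, forces in N, time in s.
With the tool pointing down it reaches from about 0.275 to 0.875 m from the base axis. Payload 12.5 kg.
Tool frame: the origin (TCP) lies at the very end of the fingers, on their centre line; the grasp point (between the pads) lies 19 mm behind it; z points along the fingers, y is the line along which they close (so a half turn about z gives the same grasp; the last joint's range is limited). The gripper opens to 85 mm and grips with 20 to 120 N. Pads are 22 mm wide; open, the fingers measure 114 mm over their backs; the gripper's body (76 mm by 85 mm) begins 54 mm behind the grasp point. The pads swing forward as they close: fully open they stand 13 mm farther back than shut.
Start: joints at [-1.189, 0.351, 1.652, -0, 1.139, -0.085], TCP at [0.248, -0.491, 0.231] pointing down, gripper open.
Joint ranges: [-2.75, 2.75], [-0.79, 2.1], [0.01, 2.65], [-1.57, 4.71], [0.07, 3.14], [-2.87, 2.87]. Speed limits (rad/s): [2.22, 2.22, 2.79, 3.14, 3.14, 3.14].

INTERFACE

Orientations are given as a 3x3 rotation matrix whose columns are the frame's x, y, z axes.
In Python, from bench import manip gives the robot as it stands. Calls block until the motion is done:
- manip.move_ptp(position, orientation): joint-space move of the TCP to a pose.
- manip.move_l(position, attitude=None, max_speed=0.15): straight line of the TCP; attitude=None keeps the orientation; max_speed is the mean speed in m/s.
- manip.move_j(angles): joint-space move.
- manip.set_gripper(opening, effort=None): opening from 0.0 (shut) to 1.0 (fully open); effort is the grip in N (None keeps the last); returns when the fingers have stopped.
- manip.dwell(seconds).
- manip.inverse_kinematics(position, orientation): joint angles nearest the present ones, or None.
- manip.grab_frame(name): name is "side" or "top" or "wrist"; returns (picture, depth): 420x560x3 uint8, red, green, blue; 420x560 float32, m along the optical axis (not along the pixel's ray), 0 where there is no reading.
- manip.get_calibration(name): a dict with "camera_matrix" (3x3 intrinsics, pixels), "R" (3x3) and "t" (3): a world point X has camera coordinates R X + t. Camera axes: x right, y down, z forward; pixel columns grow to the right and rows downward; lengths in m; the calibration is good to about 2 mm. The wrist camera is an equidistant fisheye: a pixel r from the principal point sees the ray r / f radians off the axis. A picture is of the moment at which its call begins: read the wrist's pose just before it. get_calibration takes no time and is no camera call; for the wrist camera it gives the pose at the moment of the call.
A pose or a line that the arm cannot do raises manip.Unreachable and nothing moves.
- manip.sign_off(): hands the job in; it is judged then, once.
Trained networks look in the newest picture that a camera, given by its name, has taken for a name from the list of things; names that differ only in an ending like _2 or _b are one class to them, and where a whole thing is asked for, a point or a joint stands for the part that bears it (a point fixed in the world has none). Each returns a list of dicts, best first, with "confidence" (0 to 1); they miss things now and then, are a little off and sometimes report something else, mostly with a low value. They report only what shows in the picture. A call takes as long as a camera call.
- manip.look_for(camera, name): "at" ([x, y, z] in m, in world coordinates, good to about 4 mm: the middle of the surface that is visible of it).
Readings, each from a call of its own:
- manip.current_time(): time.
- manip.current_qpos(): joint angles.
- manip.current_joint_vel(): joint speeds.
- manip.current_joint_torque(): joint torques, N m.
- manip.current_ee_pos(): TCP position.
- manip.current_tcp_rot(): TCP orientation.
- manip.current_force(): force on the tool from outside, world axes, zero at the start.
- manip.current_ft_torque(): the same for the moment, N m.
- manip.current_grip_width(): opening from 0.0 (shut) to 1.0 (fully open).
- manip.current_grip_force(): force on a finger pad.
Only numpy, scipy, OpenCV 4.12 (cv2) and the standard library are available. Lean on these libraries where they do the work, as an engineer would, in place of code of your own. Each camera call takes 0.05 s, during which the arm holds its last target. There are 200 camera calls.

TASK

Close the storage box that stands in the pulled-out tray: snap down all four lid clips until each one clicks and stays shut. Then slide the tray fully home under the plywood top, leaving the thermometer, bell, door wedge and headphone case where they are.

Things in the scene. Friction and masses are not known exactly. Their poses are not given: they have to be found in the camera images.
- lid_centre (a point): Centre of the white lid of a clear plastic storage box, at rim-top height (85 mm above the work surface). Lid 150 mm along this frame's x, 110 mm along y; raised rim 12 mm wide all round, inside it a flat-floored recess 126 x 86 mm, 22 mm deep. +y: the way the tray slides in (to the bookcase); z up. The box stands fast in the tray and moves with it; the lid lies in place and does not lift.
- clip_front_hinge (a point): Middle of the hinge line of the front clip (lid's -y long side), 2 mm outside the rim's outer face, 3 mm below the rim top, like all hinge lines. A clip is a white flap, 3 mm thick, reaching 28 mm from its hinge line, 70 mm wide. Shut, it hangs straight down, outer face 3.5 mm outside the hinge line: rim plus shut clip measure 17.5 mm from recess wall to flap face. Axes as lid_centre.
- clip_back_hinge (a point): Middle of the hinge line of the back clip (lid's +y long side, towards the bookcase), 70 mm wide. Axes as lid_centre. For every clip, rim and flap measure about 20 mm or more across, 15 mm below the hinge line, while it is not yet snapped.
- clip_near_hinge (a point): Middle of the hinge line of the near clip (lid's -x short side, the robot's side), 50 mm wide. Axes as lid_centre.
- clip_far_hinge (a point): Middle of the hinge line of the far clip (lid's +x short side), 50 mm wide. Axes as lid_centre.
- clip_front (a joint): Opening angle of the front clip: 0 = shut, hanging down; 1.57 = straight out; at most 1.85. It stays where left down to 0.3; then a springy nose on the box wall resists till it snaps over at about 0.13 and holds itself at 0. Let go before that, it springs back. Clips differ unseen in tightness: a squeeze of 12 to 25 N with the fingertips 15 mm below the hinge line (4 to 10 N at the free edge).
- clip_back (a joint): Opening angle of the back clip, as clip_front.
- clip_near (a joint): Opening angle of the near clip, as clip_front.
- clip_far (a joint): Opening angle of the far clip, as clip_front.
- tray_front (a point): Middle of the top edge of the outer face of the tray's front wall. The tray is grey plastic, 204 mm wide, 370 mm long; this wall is 6 mm thick and 42 mm tall, its top 46 mm above the work surface and its outer face 135 mm in front (-y) of the middle of the box. Axes as lid_centre.
- tray (a joint): How far the tray is pulled out, m: 0 = fully home at its stop, 0.24 = at its outer stop. It runs easily (about 1.5 N), so a one-sided push on a clip along the slide can shove the tray instead of closing the clip. At home the front wall still stands 55 mm in front of the bookcase's front edge.
- bookcase: Fixed plywood tier over the tray, 250 mm wide (x), 360 mm deep (y), top surface 130 mm above the work surface, opening under it 115 mm high. Origin at work-surface height in the middle of its front edge; +y points in, towards its back. The bystanders stand on it, all at least 45 mm behind its front edge.
- thermometer: Bystander: upright stainless dial thermometer, 84 mm dial on a 60 x 46 mm foot, 94 mm tall, standing on the plywood top; origin under its foot.
- bell: Bystander: white ceramic hand bell, 68 mm wide, 80 mm tall, standing on the plywood top; origin under its middle.
- wedge: Bystander: red plastic door wedge, 110 x 40 x 30 mm, lying on the plywood top; origin under its middle, long along its x.
- headphone_case: Bystander: black hard-shell headphone case, 170 x 140 x 54 mm, lying at the back of the plywood top; origin under its middle.

How it is judged:
On the way, in this order (a step that is already met when the one before it is completed fails the run):
1. all four clips are snapped shut (value of joint each of clip_front, clip_back, clip_near, clip_far below 0.06 rad), for 0.2 s.
2. the tray is fully home (value of joint tray below 0.006 m), for 0.2 s.
At the end, for the whole second after the job is handed in: All four clips are shut and snapped over their noses (within 0.06 rad of hanging straight down) and the tray is home under the plywood top (within 6 mm of its stop) (all of step 1 and value of joint tray below 0.006 m); the robot touches nothing.
It fails at once if the thermometer, bell, wedge or headphone case is moved more than 30 mm (distance of any of thermometer, bell, wedge, headphone_case from where it was at the start of the episode above 0.03 m).
It also fails if it takes over 72 s, if anything falls off the work surface, if the arm or the gripper's body presses on something with over 40 N, if the wrist force passes 120 N, or if a joint passes its speed limit or range.

## Working session

There is one attempt and no reset: what is moved stays moved. The work goes in short steps, each a Python script; the robot and the scene stay as the last script left them, time stands still between calls to the robot, and variables do not carry over. Pictures are saved under pics/ and viewed, at most 10 in all, crops included, and the job is handed in when it is done.

```bash
mkdir -p pics; ls; python3 - <<'E'
from bench import manip
import cv2, numpy as np
for n in("top","side"):
    p,d=manip.grab_frame(n); cv2.imwrite(f"pics/{n}0.png",p[:,:,::-1]); np.save(f"pics/{n}0.npy",d)
    for k in ["lid_centre","clip_front","clip_back","clip_near","clip_far","clip_front_hinge","clip_back_hinge","clip_near_hinge","clip_far_hinge","tray_front","bookcase","thermometer","bell"]:
        print(n,k,[(np.round(r["at"],3).tolist(),round(r["confidence"],2)) for r in manip.look_for(n,k)[:2]])
print(manip.current_time())
E
```

```text
pics
top lid_centre [([0.53, -0.033, 0.041], 0.86)]
top clip_front [([0.532, -0.11, 0.083], 0.82)]
top clip_back [([0.543, 0.027, 0.076], 0.84)]
top clip_near [([0.447, -0.037, 0.078], 0.55)]
top clip_far [([0.628, -0.048, 0.083], 0.77)]
top clip_front_hinge [([0.535, -0.039, 0.042], 0.95)]
top clip_back_hinge [([0.537, -0.032, 0.037], 0.73)]
top clip_near_hinge [([0.536, -0.034, 0.04], 0.78)]
top clip_far_hinge [([0.538, -0.033, 0.043], 0.59), ([0.626, -0.041, 0.087], 0.26)]
top tray_front [([0.538, -0.034, 0.04], 0.89), ([0.552, 0.218, 0.15], 0.62)]
top bookcase [([0.535, 0.112, 0.133], 0.56)]
top thermometer [([0.478, 0.214, 0.197], 0.8)]
top bell [([0.616, 0.202, 0.162], 0.78), ([0.536, -0.037, 0.04], 0.59)]
side lid_centre [([0.54, -0.048, 0.032], 0.96)]
side clip_front [([0.529, -0.105, 0.081], 0.67)]
side clip_back [([0.542, 0.036, 0.075], 0.63)]
side clip_near [([0.446, -0.032, 0.077], 0.72), ([0.538, -0.049, 0.024], 0.43)]
side clip_far [([0.626, -0.046, 0.083], 0.56), ([0.618, 0.192, 0.16], 0.55)]
side clip_front_hinge [([0.539, -0.053, 0.023], 0.94)]
side clip_back_hinge [([0.54, -0.048, 0.024], 0.58), ([0.538, 0.032, 0.078], 0.46)]
side clip_near_hinge [([0.534, -0.048, 0.03], 0.69)]
side clip_far_hinge [([0.535, -0.048, 0.029], 0.56)]
side tray_front [([0.535, -0.045, 0.026], 0.62)]
side bookcase [([0.54, 0.042, 0.064], 0.93)]
side thermometer [([0.469, 0.203, 0.183], 0.94)]
side bell [([0.619, 0.193, 0.16], 0.82)]
1.4
```

```bash
python3 -c "
import cv2,numpy as np
a=cv2.imread('pics/top0.png');b=cv2.imread('pics/side0.png')
cv2.imwrite('pics/both0.png',cv2.resize(np.vstack([a,b]),(400,600)) )"
```

```text
(no output)
```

View pics/top0.png

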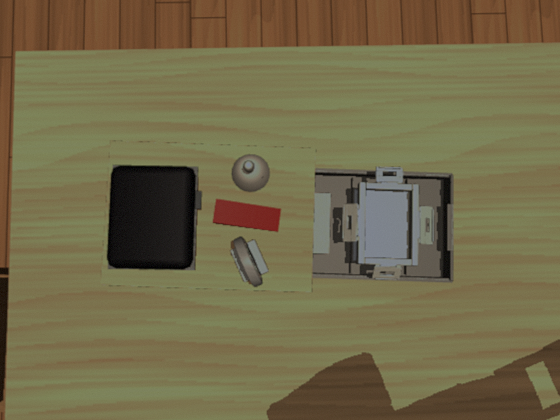

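View pics/side0.png

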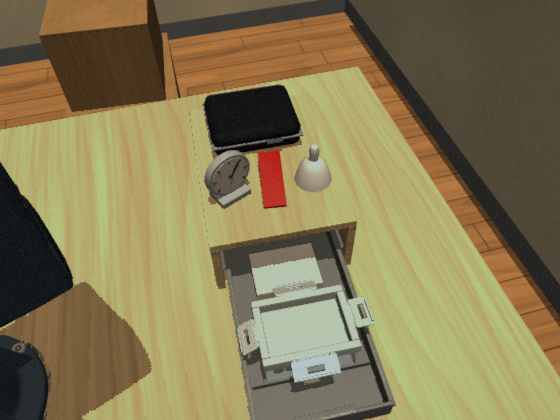

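Top view: the lid recess is centred near px (388,224), with +y to the left and +x up. The clips stand out at (390,173), (340,224), (428,224) and (387,272). The plywood front edge is at column ~314. The side view agrees: all four flaps are open and the near one hangs lower. Next I'll fit the lid pose from depth.

```bash
cat > h.py <<'E'
from bench import manip
import numpy as np, cv2
def cloud(n,d):
    c=manip.get_calibration(n);K=c["camera_matrix"];R=np.array(c["R"]);t=np.array(c["t"])
    v,u=np.indices(d.shape);P=np.stack([(u-K[0][2])/K[0][0]*d,(v-K[1][2])/K[1][1]*d,d],-1)
    P=(P-t)@R; P[d==0]=np.nan; return P
E
python3 - <<'E'
from h import *
for n in("top","side"):
    P=cloud(n,np.load(f"pics/{n}0.npy")); x,y,z=np.moveaxis(P,-1,0)
    box=(abs(x-.537)<.13)&(abs(y+.04)<.12)
    for nm,lo,hi in(("recess",.055,.071),("rim",.0815,.092)):
        m=(box&(z>lo)&(z<hi)).astype(np.uint8)
        if nm=="rim": m&=((abs(x-.537)<.09)&(abs(y+.04)<.07)).astype(np.uint8)
        k,l,s,_=cv2.connectedComponentsWithStats(m)
        i=1+np.argmax(s[1:,4]); q=P[l==i]
        r=cv2.minAreaRect((q[:,:2]*1000).astype(np.float32))
        print(n,nm,len(q),r,"z",np.median(q[:,2]),"mean",q.mean(0).round(4),np.round(np.percentile(q[:,:2],[2,98],axis=0),3).tolist())
    # bookcase front edge & tray front wall
    b=(abs(z-.13)<.006)&(abs(x-.54)<.1)&(y<.3)
    for xs in(.46,.50,.54,.58,.62):
        s=b&(abs(x-xs)<.006); f=(abs(x-xs)<.006)&(abs(z-.046)<.006)&(y<-.12)
        print(n,xs,"edge",np.nanmin(y[s]) if s.any() else None,"front",np.nanmin(y[f]) if f.any() else None)
    for nm,c in(("front",(.532,-.108)),("back",(.542,.03)),("near",(.445,-.035)),("far",(.627,-.045))):
        s=(np.hypot(x-c[0],y-c[1])<.012)&(z>.05)&(z<.12); print(nm,np.round(np.nanpercentile(z[s],[5,50,95]),3) if s.any() else 0)
E
```

```text
top recess 2973 ((535.6873779296875, -43.047080993652344), (83.02281188964844, 126.63750457763672), 87.00140380859375) z 0.06210476478800071 mean [ 0.5351 -0.0433  0.0622] [[0.475, -0.083], [0.597, -0.003]]
top rim 2221 ((538.9263305664062, -42.18138885498047), (134.38746643066406, 174.70945739746094), 89.12837219238281) z 0.08396084387347148 mean [ 0.5382 -0.0427  0.084 ] [[0.457, -0.104], [0.622, 0.02]]
top 0.46 edge 0.10604343130260309 front -0.17127495752078922
top 0.5 edge 0.10313744048027922 front -0.1736229688059295
top 0.54 edge 0.10206377530432575 front -0.17524118515586354
top 0.58 edge 0.0991916215076316 front -0.17745077302106538
top 0.62 edge 0.09620616540385342 front -0.17993268627978418
front [0.073 0.082 0.086]
back [0.068 0.072 0.083]
near [0.067 0.072 0.084]
far [0.08  0.084 0.087]
side recess 3729 ((537.768798828125, -33.135398864746094), (83.31387329101562, 125.71757507324219), 86.9009017944336) z 0.06278606805781323 mean [ 0.5375 -0.0342  0.063 ] [[0.477, -0.072], [0.599, 0.005]]
side rim 3183 ((539.2384033203125, -41.704063415527344), (136.0892333984375, 175.48703002929688), 89.92353057861328) z 0.08444873926517386 mean [ 0.5381 -0.0469  0.0844] [[0.457, -0.105], [0.622, 0.019]]
side 0.46 edge 0.10572798361674349 front None
side 0.5 edge 0.10386153620897332 front -0.16694552995858855
side 0.54 edge 0.10079747675826774 front -0.17522105414045971
side 0.58 edge 0.0986457749864968 front -0.17706051235950318
side 0.62 edge 0.09681482336831675 front -0.1795777153473564
front [0.077 0.082 0.085]
back [0.068 0.073 0.083]
near [0.068 0.072 0.083]
far [0.079 0.085 0.087]
```

```bash
cat >> h.py <<'E'
a=-.056; X=np.array([np.cos(a),np.sin(a),0]); Y=np.array([-X[1],X[0],0]); Z=np.array([0,0,1.])
L=np.array([.537,-.040,0])
N={"front":(-Y,43),"back":(Y,43),"near":(-X,63),"far":(X,63)}
def rot(y):
    return np.column_stack([np.cross(y,-Z),y,-Z])
def pick(p,y):
    c=[(q,s) for s in(1,-1) if (q:=manip.inverse_kinematics(p,rot(s*y))) is not None]
    q0=np.array(manip.current_qpos())
    return rot(min(c,key=lambda e:abs(np.array(e[0])-q0).max()+.3*abs(e[0][5]))[1]*y)
def clip(k,squeeze=50,z=.067):
    n,w=N[k]; p=L+n*(w+8.5)/1000
    hi=p+Z*.135; R=pick(hi,n)
    manip.set_gripper(.48,squeeze)
    manip.move_ptp(hi,R)
    manip.move_l(p+Z*z,max_speed=.08)
    f0=np.round(manip.current_force(),1)
    manip.set_gripper(0.,squeeze); manip.dwell(.2)
    g=manip.current_grip_width()
    print(k,"width mm",round(g*85,1),"grip",manip.current_grip_force(),"F",f0,np.round(manip.current_force(),1),"tcp",np.round(manip.current_ee_pos(),4),"t",manip.current_time())
    return g
def leave():
    manip.set_gripper(.48); p=np.array(manip.current_ee_pos()); p[2]=.135; manip.move_l(p,max_speed=.2)
E
python3 - <<'E'
from h import *
clip("front"); 
p,d=manip.grab_frame("side"); cv2.imwrite("pics/side1.png",p[150:,180:,::-1])
E
```

```text
front width mm 15.6 grip 52.46660828590393 F [ 0.1 -1.1 -1. ] [-1.8 -0.3  6.8] tcp [ 0.5344 -0.0915  0.0678] t 5.2667
```

View pics/side1.png

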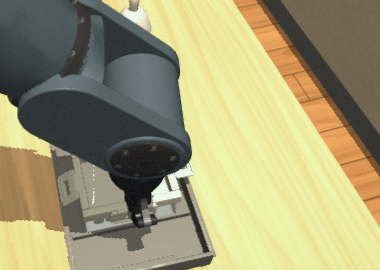

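The arm hides the front clip in the crop. The 15.6 mm width suggests it snapped shut, and I'll check that in a picture after the next clip.

```bash
python3 - <<'E'
from h import *
leave(); clip("near"); leave()
p,d=manip.grab_frame("top"); np.save("pics/top2.npy",d)
cv2.imwrite("pics/top2.png",cv2.resize(p[130:320,280:500,::-1],None,fx=3,fy=3))
for k in("clip_front","clip_near"): print(k,[(np.round(r["at"],3).tolist(),round(r["confidence"],2)) for r in manip.look_for("top",k)[:2]])
print(manip.current_time(), manip.current_qpos())
E
```

```text
near width mm 16.0 grip 53.43996047973633 F [ 0.   0.  -0.3] [-6.2  0.5  3.1] tcp [ 0.4644 -0.0358  0.067 ] t 9.2667
clip_front []
clip_near [([0.457, -0.035, 0.082], 0.5)]
10.275 [-1.76888052e-01  3.39966250e-01  1.95042065e+00 -1.78406705e-05
  8.53015399e-01 -1.20847760e-01]
```

View pics/top2.png

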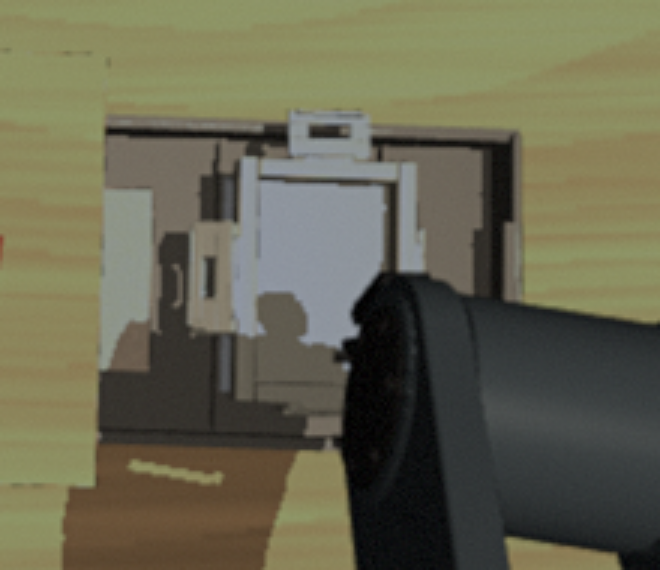

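The front flap (crop px ~(420,250)) and the near flap (bottom, ~(310,430)) now hang down, and the far and back flaps are still out. Next are far and back.

```bash
python3 - <<'E'
from h import *
clip("far"); leave(); clip("back"); leave()
# go off to the front, high, for the push; look
p=L-Y*.185; y=Y; hi=p+Z*.14
manip.move_ptp(hi,pick(hi,Y)); manip.set_gripper(0.,20)
for n in("top","side"):
    q,d=manip.grab_frame(n); np.save(f"pics/{n}3.npy",d); cv2.imwrite(f"pics/{n}3.png",q[:,:,::-1])
    P=cloud(n,d); x,yy,z=np.moveaxis(P,-1,0)
    for xs in(.46,.60):
        f=(abs(x-xs)<.006)&(abs(z-.046)<.006)&(yy<-.12); print(n,xs,np.nanmin(yy[f]) if f.any() else None)
a,b=[cv2.resize(cv2.imread(f"pics/{n}3.png")[s],(390,500)) for n,s in(("top",np.s_[140:310,300:470]),("side",np.s_[220:420,210:400]))]
cv2.imwrite("pics/c3.png",np.hstack([a,b])); print(manip.current_time(),manip.current_ee_pos())
E
```

```text
far width mm 15.9 grip 51.396939754486084 F [-0.2 -0.6 -0.2] [-9.   0.7 10.9] tcp [ 0.6073 -0.044   0.0678] t 12.6833
back width mm 15.9 grip 55.241349935531616 F [ 0.5 -0.7 -0.6] [-2.4  1.   7.4] tcp [0.5402 0.0114 0.0678] t 16.6333
top 0.46 -0.17075585502680857
top 0.6 -0.1808272230596725
side 0.46 None
side 0.6 None
19.0 [ 0.52667424 -0.22460859  0.14002612]
```

View pics/c3.png

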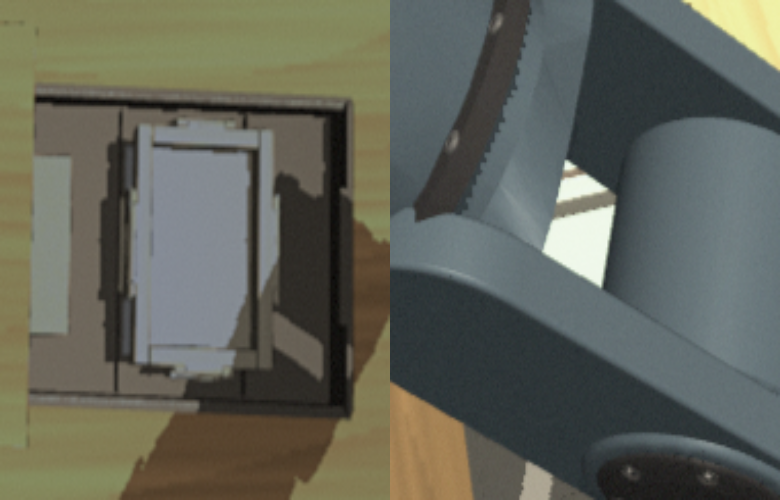

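All four flaps stick out about 6.5 mm beyond the rim, which matches the shut offset of 5.5 mm; an unsnapped flap would show about 11 mm or more. Before pushing I'll check where the wrist camera sits.

```bash
python3 - <<'E'
from h import *
c=manip.get_calibration("wrist");R=np.array(c["R"]);t=np.array(c["t"])
cam=-R.T@t; T=np.array(manip.current_tcp_rot())
print("cam in tool",T.T@(cam-manip.current_ee_pos()),"tool y",T[:,1])
p=L-Y*.185
manip.move_l(p+Z*.027,max_speed=.15)
print(manip.current_force())
manip.move_l(L-Y*.10+Z*.027,max_speed=.06); print(manip.current_force(),manip.current_time())
E
```

```text
cam in tool [ 0.06889696  0.00077215 -0.14248258] tool y [ 5.58165090e-02  9.98441043e-01 -5.56802877e-06]
[ 0.38183722  0.28071673 -0.51371282]
[-0.23816614 -1.01222366  0.01686455] 21.4667
```

```bash
python3 - <<'E'
from h import *
manip.move_l(L+Y*.05+Z*.027,max_speed=.08); print(np.round(manip.current_force(),1))
s=.05
while s<.105:
    s+=.003; manip.move_l(L+Y*s+Z*.027,max_speed=.03)
    f=np.array(manip.current_force())@Y; print(round(s,3),round(f,1),end="; ")
    if f<-12: break
print(manip.current_ee_pos(),manip.current_time())
E
```

```text
[-0.2 -0.2 -0.1]
0.053 0.2; 0.056 -0.1; 0.059 -0.1; 0.062 0.7; 0.065 -0.3; 0.068 0.5; 0.071 -0.3; 0.074 -3.1; 0.077 -25.9; [0.54118365 0.03425137 0.02700012] 25.7417
```

The stop was reached at 0.075, against 0.0725 expected. I'll back off and verify.

```bash
python3 - <<'E'
from h import *
manip.move_l(L+Y*.0+Z*.027,max_speed=.12); manip.move_l(L-Y*.1+Z*.2,max_speed=.25)
manip.move_j([-1.189,.351,1.652,0,1.139,-.085])
for n in("top","side"):
    q,d=manip.grab_frame(n); cv2.imwrite(f"pics/{n}4.png",q[:,:,::-1])
    x,yy,z=np.moveaxis(cloud(n,d),-1,0)
    for xs in(.50,.54,.58):
        f=(abs(x-xs)<.006)&(abs(z-.046)<.006)&(yy<.09);b=(abs(x-xs)<.006)&(abs(z-.13)<.006)&(yy<.3)
        print(n,xs,[np.nanmin(yy[m]).round(4) if m.any() else None for m in(f,b)])
for k in["thermometer","bell"]: print(k,[np.round(r["at"],3).tolist() for r in manip.look_for("side",k)[:1]])
print(manip.current_time())
E
```

```text
top 0.5 [np.float64(0.0496), np.float64(0.1032)]
top 0.54 [np.float64(0.0464), np.float64(0.1021)]
top 0.58 [np.float64(0.0449), np.float64(0.0991)]
side 0.5 [np.float64(0.0488), np.float64(0.1031)]
side 0.54 [np.float64(0.0464), np.float64(0.1017)]
side 0.58 [np.float64(0.0444), np.float64(0.0994)]
thermometer [[0.469, 0.205, 0.185]]
bell [[0.54, 0.108, 0.02]]
29.3417
```

View pics/side4.png

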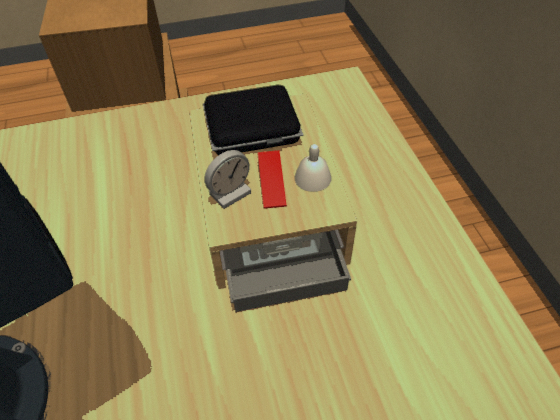

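The tray is home: its front wall stands 55 mm in front of the plywood edge. The box front with its shut clip shows at (285,248), and the bystanders haven't moved.

```bash
python3 -c "
from bench import manip
print(manip.sign_off())"
```

```text
the job is handed in; nothing more can be done
None
```

The job is handed in at about 29 s: all four clips look snapped shut in the pictures, the tray is home (front wall 55 mm from the plywood edge), and the bystanders are where they were; the sign-off call returned no verdict.

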